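# Close up the ingredient station

## Task

Close up the ingredient station for the night: with the fingertips, push the cabinet's open drawer fully in, and push the blue lid of the clear bin down until it lies fully shut, in either order. Do it without slamming, only push and never lift or carry anything, and leave the cabinet, the bin and all the things standing around where they are.

Things in the scene. Friction and masses are not known exactly. Their poses are not given: they have to be found in the camera images.
- cabinet: white counter cabinet with one drawer, 220 mm wide, 200 mm deep, 100 mm tall, about 4 kg, standing loose on the table. Origin at the middle of its lower front edge, on the table; x points from the front into the cabinet (the drawer closes along +x), y along its width, z up. It stands left or right of the robot, turned by up to 0.25 rad
- drawer (a joint): how far the drawer stands out of the cabinet, in m: 0 fully in (against its stop), up to 0.15; it starts 0.06 to 0.11 out. It runs in along the cabinet's +x with about 1.5 N of friction and stays where it is left
- drawer_pull (a point): middle of the front face of the aluminium grip bar on the drawer's blue front panel. The bar is 100 mm wide, 24 mm tall, stands 18 mm out from the panel, and its middle is 58 mm above the table. The panel is 220 mm wide, 86 mm tall (4 to 90 mm above the table), 12 mm thick. With the drawer fully in, this point lies at x = -0.030, y = 0, z = 0.058 in the cabinet's frame; axes as the cabinet's
- bin: clear plastic storage bin with a blue hinged lid, 170 mm deep, 200 mm wide, 110 mm tall without the lid, about 2.5 kg with its packets, standing loose on the table. Origin at the centre of its underside; x points from its front (robot side) to its back, where the hinge is, y along its width, z up. It stands on the other side from the cabinet, turned by up to 0.25 rad
- lid (a joint): angle of the blue lid in rad: 0 shut flat on the bin, about 1.57 standing upright over the bin's back edge, up to 1.9; it starts 0.9 to 1.5 open, its free edge then up to 0.30 m above the table. The hinge is stiff: the lid stays where it is left and closes with a push of about 2 N near its free edge
- lid_hinge (a point): point on the hinge axis at the middle of the bin's upper back edge, at x = 0.085, y = 0, z = 0.1105 in the bin's frame. In the lid's own axes (parallel to the bin's when shut) the lid runs along -x from here: 172 mm long, 204 mm wide, 8 mm thick, its outer (upper) face 8 mm above the axis (9.5 mm in the raised middle), with a white tab 70 mm wide reaching 189 mm from the hinge
- lid_mid (a point): point on the lid's outer (upper) face, on its centre line, 120 mm from the hinge axis: a good place to push
- jar: loose amber glass jar with a red cap, 48 mm across, 75 mm tall, standing on the back half of the cabinet's top; origin at the centre of its underside
- shaker: loose steel shaker, 52 mm across, 85 mm tall, standing on the table between the two units; origin at the centre of its underside
- bowl: loose aluminium bowl, 140 mm across, 60 mm tall, out to one side; origin at the centre of its underside
- spray: loose white spray bottle with a blue head, 64 mm across, 180 mm tall, out to one side; origin at the centre of its underside
- can: loose steel can with a red band, 74 mm across, 110 mm tall, out to one side; origin at the centre of its underside
- jug: loose white plastic measuring jug with a handle, 80 mm across, 95 mm tall, out to one side; origin at the centre of its underside

How it is judged:
At the end, for the whole second after the job is handed in: The drawer is within 6 mm of fully in and the lid within 0.06 rad of flat; cabinet and bin are upright, at rest and within 30 mm of where they stood, and everything around them is upright and within 50 mm of where it stood (value of joint drawer below 0.006 m and value of joint lid below 0.06 rad and distance of each of cabinet, bin from where it was at the start of the episode below 0.03 m and distance of each of jar, shaker, bowl, spray, can, jug from where it was at the start of the episode below 0.05 m and angle between each of cabinet, bin, jar, shaker, bowl, spray, can, jug's own z axis and vertical below 0.2 rad and linear speed of each of cabinet, bin below 0.03 m/s); the robot touches nothing.
It fails at once if the drawer (faster than 0.6 m/s) or the lid (faster than 4 rad/s) is slammed (velocity of joint drawer below -0.6 m/s or velocity of joint lid below -4 rad/s).
It fails at once if the drawer or the lid is pulled further open (value of joint drawer above 0.135 m or value of joint lid above 1.75 rad).
It fails at once if the cabinet or the bin is lifted or tipped (height (world z) of any of cabinet, bin above 0.015 m or angle between any of cabinet, bin's own z axis and vertical above 0.15 rad).
It fails at once if the cabinet or the bin is shoved more than 30 mm (distance of any of cabinet, bin from where it was at the start of the episode above 0.03 m).
It fails at once if one of the things standing around is lifted, knocked over or displaced by more than 50 mm (distance of any of jar, shaker, bowl, spray, can, jug from where it was at the start of the episode above 0.05 m or angle between any of jar, shaker, bowl, spray, can, jug's own z axis and vertical above 0.5 rad or height (world z) of jar above 0.12 m or height (world z) of any of shaker, bowl, spray, can, jug above 0.02 m).
It also fails if it takes over 56 s, if anything falls off the work surface, if the arm or the gripper's body presses on something with over 40 N, if the wrist force passes 120 N, or if a joint passes its speed limit or range.

## Robot

A 6-joint arm with a two-finger parallel gripper is mounted at the origin on the work surface. World frame = base frame: x ahead of the robot, y to its left, z up, the work surface at z = 0. Lengths are in m, angles in rad, forces in N, time in s.
With the tool pointing down it reaches from about 0.375 to 0.9 m from the base axis. Payload 3.1 kg.
Tool frame: the origin (TCP) lies at the very end of the fingers, on their centre line; the grasp point (between the pads) lies r.grip_depth behind it (r.grip_depth is the distance from the TCP to the grasp point, in m); z points along the fingers, y is the direction in which the jaws open and shut (so a half turn about z gives the same grasp; the last joint's range is limited). The gripper opens to 87 mm and grips with 3 to 60 N. Pads are 19 mm wide; open, the fingers measure 117 mm over their backs; the gripper's body (75 mm by 190 mm) begins 51 mm behind the grasp point.
Start: joints at [1.163, 0.527, 1.433, -0, 1.181, -0.178], TCP at [0.142, 0.609, 0.223] pointing down, gripper open.
Joint ranges: [-3.08, 3.08], [-0.75, 2.2], [0.22, 2.44], [-1.43, 4.57], [0, 2.65], [-2.85, 2.85]. Speed limits (rad/s): [2.79, 2.79, 3.14, 3.14, 3.14, 3.14].

## Interface

Orientations are given as a unit quaternion [x, y, z, w].
In Python, from workcell import r, imaging, hand_in gives the robot as it stands. The module is installed in compiled form; this text tells all that it offers.
- The arm moves only by the shell command python3 -m crank 'ROWS' [FORCE]. ROWS is JSON, one flat list of numbers, 5 for each row, row after row: the gripper command: -1 is shut, 1 is fully open, values between are in proportion, then the shift along the tool's x, y, z in mm, then the turn about the tool's z in rad. In form: [fingers, tx, ty, tz, turn, fingers, tx, ty, tz, turn, ...]. A call has 1 to 5 rows; each row shifts and turns the pose as measured when the row begins, along the tool's axes as they then stand; what a row does not reach is not made up. A row lasts 1/10 s, in which the tool goes at most 50 mm and 8.59 degrees, less where a joint would pass 70% of its speed; a pose out of reach is approached as far as the arm can. A call is refused whole if a number of a shift passes 50 or a number of a turn 0.15, either way. A call with a gripper value outside its range is refused whole. The fingers move at their own pace and stop on an object; FORCE is the grip in N (left out, the last holds). Time passes only in rows, so rows that do not move let the fingers close. It gives the time, the measured TCP pose, the force and the opening at its end, in the units of the state.
- r.sense(): the state, without advancing time (a new reading comes with each control period).
- imaging.snapshot(name): name is "scene" or "top" or "wrist"; returns a dict with "color" (420x560x3 uint8, red, green, blue), "K" (3x3 intrinsics, pixels), "k1" (the pictures are not rectified: a ray, as slopes to the right and down, at radius r is drawn at 1 + k1 r^2 times it, then the intrinsics apply), "view" (4x4, takes a point from world to camera coordinates); the wrist camera has in their place "tool_from_camera" (4x4, takes a point from camera to tool coordinates, whose origin is the TCP and whose axes are the flange's). Camera axes: x right, y down, z forward; pixel columns grow to the right and rows downward; lengths in m; the calibration is good to about 2 mm. A picture is of the moment at which its call begins: read the wrist's pose just before it. There is no depth.
- hand_in(): hands the job in, once; it reports no verdict.
The state is a dict: "clock": time; "joint_pos": joint angles; "joint_vel": joint speeds; "effort": joint torques, N m; "ee_pos": TCP position; "ee_rot": TCP orientation; "contact_force": force on the tool from outside, world axes, zero at the start; "wrist_torque": the same for the moment, N m; "grip_width": finger opening in m.
Only numpy, scipy, OpenCV 4.12 (cv2) and the standard library are available. Lean on these libraries where they do the work, as an engineer would, in place of code of your own. Each camera call takes 0.05 s, during which the arm holds its last target.

## Working session

There is one attempt and no reset: what is moved stays moved. The work goes in short steps, Python scripts to look and compute and a shell command to move; the robot and the scene stay as the last step left them, time stands still between calls to the robot, and variables do not carry over. Pictures are saved under pics/ and viewed, and the job is handed in when it is done.

```bash
mkdir -p pics; python3 - <<'E'
from workcell import r, imaging
import cv2,numpy as np
s=r.sense(); print({k:np.round(v,3) for k,v in s.items()}, r.grip_depth)
for n in ["scene","top","wrist"]:
    d=imaging.snapshot(n); cv2.imwrite(f"pics/{n}0.png",d["color"][:,:,::-1]); np.savez(f"pics/{n}0.npz",**d)
    print(n,{k:np.round(v,4).tolist() for k,v in d.items() if k!="color"})
E
```

```text
{'clock': np.float64(0.0), 'joint_pos': array([ 1.163,  0.528,  1.434, -0.   ,  1.181, -0.178]), 'joint_vel': array([-0.001, -0.001,  0.001,  0.   , -0.001,  0.001]), 'effort': array([ 1.0000e-03, -4.4004e+01, -1.7659e+01,  6.4000e-02,  5.8000e-02,
       -0.0000e+00]), 'ee_pos': array([0.142, 0.608, 0.222]), 'ee_rot': array([ 0.115,  0.993, -0.001, -0.   ]), 'contact_force': array([-0.648,  0.045,  0.388]), 'wrist_torque': array([ 0.006, -0.022,  0.033]), 'grip_width': np.float64(0.087)} 0.0187
scene {'K': [[412.5798, 0.0, 278.521], [0.0, 412.5798, 214.2539], [0.0, 0.0, 1.0]], 'k1': -0.0927, 'view': [[0.5794, 0.8149, 0.0133, -0.3228], [0.6492, -0.4516, -0.6121, -0.2915], [-0.4928, 0.3633, -0.7907, 1.5724], [0.0, 0.0, 0.0, 1.0]]}
top {'K': [[396.0999, 0.0, 283.6444], [0.0, 396.0999, 207.809], [0.0, 0.0, 1.0]], 'k1': -0.0885, 'view': [[-0.0879, -0.9961, -0.0023, 0.0404], [-0.9691, 0.0861, -0.2311, 0.5606], [0.2304, -0.0181, -0.9729, 1.4301], [0.0, 0.0, 0.0, 1.0]]}
wrist {'K': [[316.6924, 0.0, 282.5168], [0.0, 316.6924, 215.5603], [0.0, 0.0, 1.0]], 'k1': -0.0725, 'tool_from_camera': [[0.0001, -0.9691, -0.2467, 0.066], [1.0, 0.0003, -0.0005, 0.0001], [0.0005, -0.2467, 0.9691, -0.1623], [0.0, 0.0, 0.0, 1.0]]}
```

View pics/scene0.png

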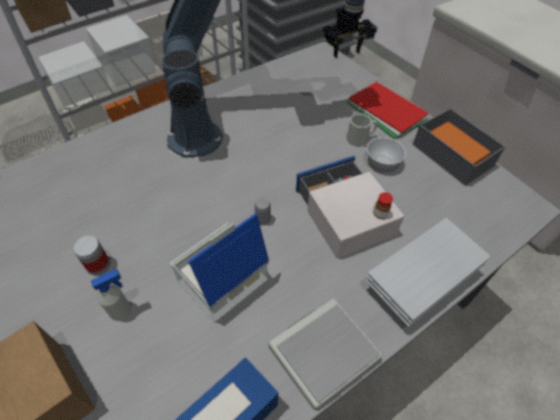

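View pics/top0.png

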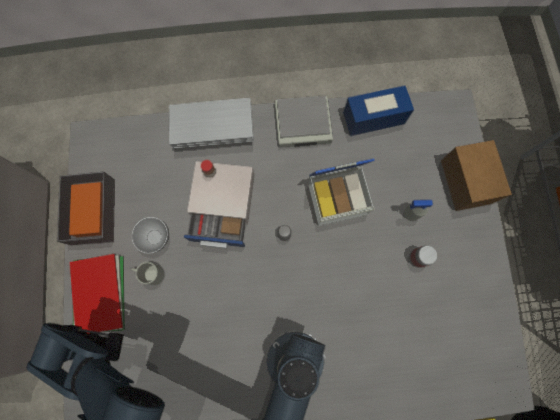

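View pics/wrist0.png

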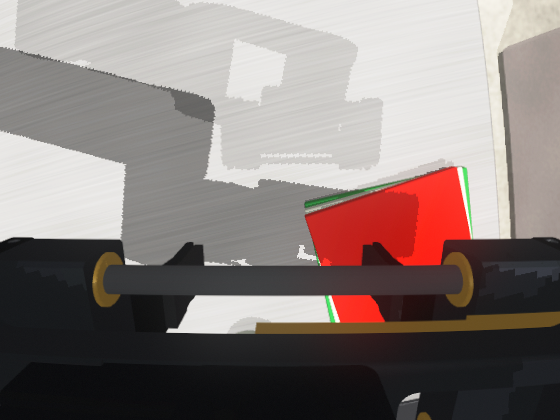

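The cabinet is on the left (top view about 220,200) with its drawer open toward the robot. The bin is on the right (about 340,195) with its lid nearly upright. The shaker is at (284,232), and the bowl and jug are left of the cabinet. I'll zoom in to pick points.

```bash
python3 - <<'E'
import cv2
t=cv2.imread("pics/top0.png"); s=cv2.imread("pics/scene0.png")
cv2.imwrite("pics/topA.png",cv2.resize(t[150:260,170:310],None,fx=5.5,fy=5.4,interpolation=cv2.INTER_CUBIC))
cv2.imwrite("pics/topB.png",cv2.resize(t[145:235,290:400],None,fx=6,fy=6,interpolation=cv2.INTER_CUBIC))
cv2.imwrite("pics/scB.png",cv2.resize(s[150:320,160:420],None,fx=3,fy=3,interpolation=cv2.INTER_CUBIC))
E
```

```text
(no output)
```

View pics/topA.png

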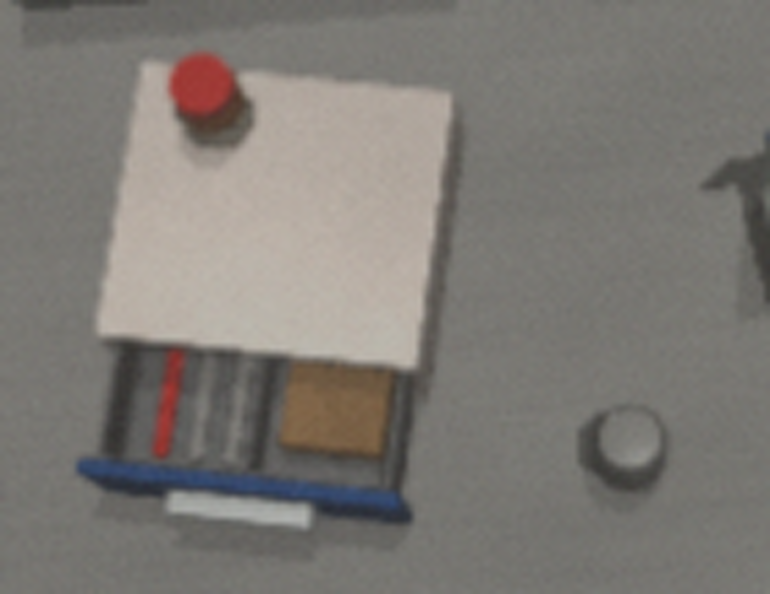

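View pics/topB.png

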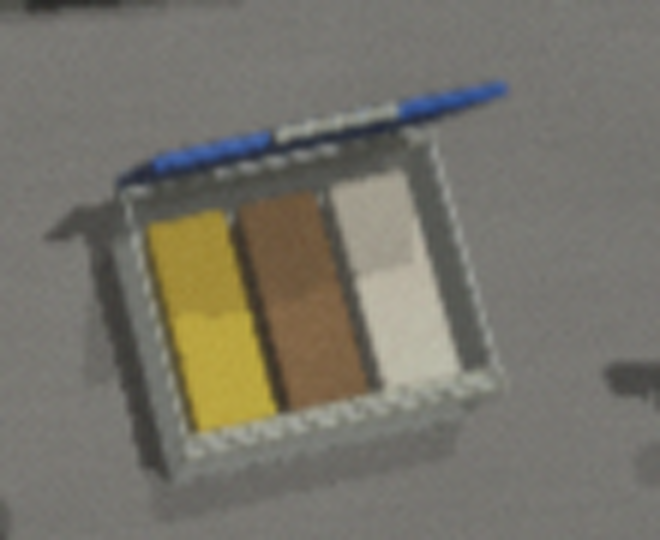

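View pics/scB.png

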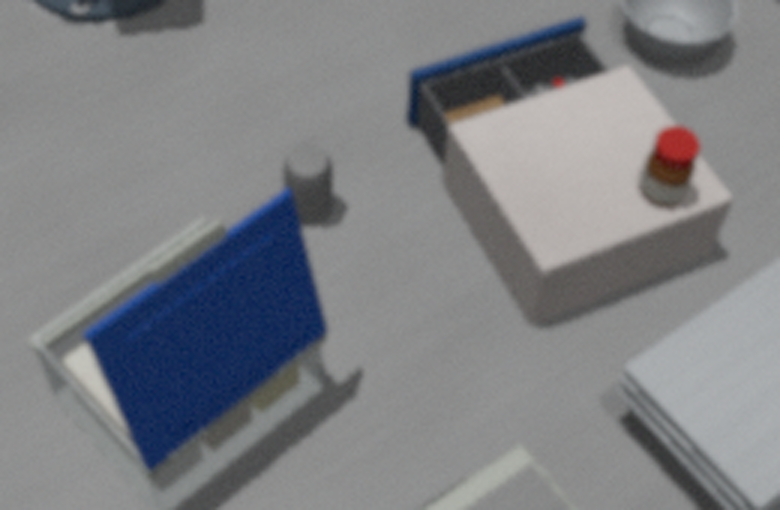

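```bash
cat > fit.py <<'E'
import numpy as np
from scipy.optimize import least_squares
C={n:dict(np.load(f"pics/{n}0.npz")) for n in("top","scene")}
def proj(n,P):
    c=C[n];q=(c["view"]@np.r_[P,1])[:3];a=q[:2]/q[2];a=a*(1+c["k1"]*(a@a));return c["K"][:2,:2]@a+c["K"][:2,2]
A=lambda u,v:("top",np.array([170+u/5.5,150+v/5.4]))
B=lambda u,v:("top",np.array([290+u/6,145+v/6]))
S=lambda u,v:("scene",np.array([160+u/3,150+v/3]))
def W(p,q):
    c,s=np.cos(p[2]),np.sin(p[2]);return np.array([p[0]+c*q[0]-s*q[1],p[1]+s*q[0]+c*q[1],q[2]])
cab=[(A(142,62),(.2,.11,.1)),(A(452,93),(.2,-.11,.1)),(A(417,367),(0,-.11,.1)),(A(98,335),(0,.11,.1)),
(S(447,122),(0,-.11,.1)),(S(628,68),(0,.11,.1)),(S(730,200),(.2,.11,.1)),(S(543,270),(.2,-.11,.1))]
drw=[(S(412,75),(0,-.11,.09)),(S(583,20),(0,.11,.09)),(A(165,508),(-.018,.05,.07)),(A(310,526),(-.018,-.05,.07))]
def fc(p):
    r=[proj(o[0],W(p,q))-o[1] for o,q in cab]
    r+=[proj(o[0],W(p,(q[0]-.012-p[3],q[1],q[2])))-o[1] for o,q in drw]
    return np.ravel(r)
b=[(B(185,448),(-.085,.1,.11)),(B(500,388),(-.085,-.1,.11)),(S(35,342),(-.085,-.1,.11)),(S(208,220),(-.085,.1,.11))]
lid=[(S(290,190),(-.172,.102,.008)),(S(88,332),(-.172,-.102,.008)),(S(152,468),(0,-.102,.008)),(S(325,330),(0,.102,.008)),(B(507,90),(-.172,-.102,.004))]
def L(p,q):
    a=p[3];x=.085+np.cos(a)*q[0]+np.sin(a)*q[2];z=.1105-np.sin(a)*q[0]+np.cos(a)*q[2]
    return W(p,(x,q[1],z))
def fb(p):
    r=[proj(o[0],W(p,q))-o[1] for o,q in b]+[proj(o[0],L(p,q))-o[1] for o,q in lid]
    return np.ravel(r)
if __name__=="__main__":
    s=least_squares(fc,[.5,.2,0,.08],loss="soft_l1");print("cab",s.x.round(4));print(s.fun.reshape(-1,2).round(1).tolist())
    pc=s.x; print("pull",W(pc,(-.03-pc[3],0,.058)),"closed",W(pc,(-.03,0,.058)),"dir",np.cos(pc[2]),np.sin(pc[2]))
    s=least_squares(fb,[.6,-.15,0,1.3],loss="soft_l1");print("bin",s.x.round(4));print(s.fun.reshape(-1,2).round(1).tolist());p=s.x
    print("free edge",L(p,(-.172,0,.008)),"hinge",W(p,(.085,0,.1105)))
    for k in (.12,.15,.17):
      print(k,[L([*p[:3],a],(-k,0,.008)).round(3).tolist() for a in (p[3],1.2,.9,.6,.3,0)])
    # loose things on table from the top view base centres (approx) at given mid height
    c=C["top"]
    import cv2
    for n,u,v,z in (("shaker",284.5,231,.085),("jug",148,272,.095),("bowl",150,235,.06),("spray",421,205,.17),("can",426,256,.11),("jar",207,166,.175)):
        K=c["K"];a=(np.array([u,v])-K[:2,2])/[K[0,0],K[1,1]];m=a.copy()
        for _ in range(9): m=a/(1+c["k1"]*(m@m))
        R=c["view"][:3,:3];t=c["view"][:3,3];d=R.T@np.r_[m,1];o=-R.T@t;print(n,(o+d*(z-o[2])/d[2]).round(3))
E
python3 fit.py
```

```text
cab [ 0.5493  0.2422 -0.1993  0.0776]
[[-0.3, -0.6], [0.3, -0.5], [-0.3, 0.2], [-1.1, -0.4], [-0.4, 0.8], [-0.5, -1.3], [0.4, -0.7], [-1.0, 0.4], [-1.3, -0.7], [0.0, -0.9], [-0.3, -0.7], [-0.0, -1.0]]
pull [0.44381009 0.26349509 0.058     ] closed [0.51988892 0.24813076 0.058     ] dir 0.9802108520412546 -0.19795627178889236
bin [ 0.5924 -0.2238  0.1382  1.2972]
[[-0.7, 0.3], [-0.6, -1.7], [-1.0, -1.2], [-1.3, -0.8], [0.3, -0.7], [-0.8, 0.9], [-0.4, 1.6], [1.8, 0.3], [-0.9, 0.1]]
free edge [ 0.63820335 -0.21740157  0.27826513] hinge [ 0.67660029 -0.21205958  0.1105    ]
0.12 [[0.652, -0.215, 0.228], [0.641, -0.217, 0.225], [0.609, -0.221, 0.209], [0.583, -0.225, 0.185], [0.565, -0.228, 0.154], [0.558, -0.229, 0.118]]
0.15 [[0.644, -0.217, 0.257], [0.63, -0.219, 0.253], [0.59, -0.224, 0.233], [0.558, -0.228, 0.202], [0.537, -0.231, 0.162], [0.528, -0.233, 0.118]]
0.17 [[0.639, -0.217, 0.276], [0.623, -0.22, 0.272], [0.578, -0.226, 0.249], [0.542, -0.231, 0.213], [0.518, -0.234, 0.168], [0.508, -0.235, 0.118]]
shaker [ 0.47  -0.004  0.085]
jug [0.361 0.5   0.095]
bowl [0.503 0.502 0.06 ]
spray [ 0.504 -0.493  0.17 ]
can [ 0.328 -0.503  0.11 ]
jar [0.715 0.254 0.175]
```

```bash
cat > h.py <<'E'
import numpy as np
from scipy.spatial.transform import Rotation as Ro
from workcell import r
def to(x,y,z,ang=None):
    s=r.sense();R=Ro.from_quat(s["ee_rot"]).as_matrix();d=R.T@(np.array([x,y,z])-s["ee_pos"])*1000
    print("shift mm",d.round(1),"heading of -x",np.arctan2(-R[1,0],-R[0,0]).round(4),"tilt",R[:,2].round(3),"pos",s["ee_pos"].round(4),"F",s["contact_force"].round(2),"t",round(float(s["clock"]),2),"w",s["grip_width"])
E
python3 -m crank '[-1,-33,-27,0,0,-1,-33,-27,0,0,-1,-33,-27,0,0,-1,-33,-27,0,0,-1,-33,-27,0,0]' 20; python3 -c "
from h import *
to(.405,.271,.223)"
```

```text
clock: 0.65
ee_pos: [0.2726, 0.4383, 0.2199]
ee_rot: [0.109, 0.994, 0.0, -0.001]
contact_force: [0.8, 0.9, -1.4]
grip_width: 0.0552
shift mm [-165.6 -134.5   -3.4] heading of -x -0.2191 tilt [-0.001  0.    -1.   ] pos [0.2726 0.4383 0.2199] F [ 0.82  0.94 -1.4 ] t 0.65 w 0.05517078957064341
```

```bash
python3 -m crank '[-1,-33,-27,0,-0.01,-1,-33,-27,0,0,-1,-33,-27,0,0,-1,-33,-27,0,0,-1,-33,-27,0,0]'; python3 -c "
from h import *
to(.405,.271,.058)"
```

```text
clock: 1.15
ee_pos: [0.4092, 0.2642, 0.2192]
ee_rot: [0.104, 0.995, 0.0, -0.001]
contact_force: [0.6, 0.0, -0.3]
grip_width: 0.0149
shift mm [  5.2   5.9 161.2] heading of -x -0.2074 tilt [-0.002  0.    -1.   ] pos [0.4092 0.2642 0.2192] F [ 0.59  0.04 -0.29] t 1.15 w 0.014905849904536958
```

```bash
python3 -m crank '[-1,5,6,33,0,-1,0,0,33,0,-1,0,0,33,0,-1,0,0,33,0,-1,0,0,29,0]'; python3 - <<'E'
from h import *
to(.405,.271,.058)
from workcell import imaging
import cv2
for n in("top","wrist"): cv2.imwrite(f"pics/{n}1.png",imaging.snapshot(n)["color"][:,:,::-1])
E
```

```text
clock: 1.65
ee_pos: [0.4185, 0.2671, 0.0581]
ee_rot: [0.11, 0.994, 0.003, 0.008]
contact_force: [1.0, 0.9, -0.9]
grip_width: 0.0007
shift mm [14.1  0.9 -0.1] heading of -x -0.2212 tilt [ 0.017  0.005 -1.   ] pos [0.4185 0.2671 0.0581] F [ 0.99  0.9  -0.89] t 1.65 w 0.0007041935904184612
```

View pics/wrist1.png

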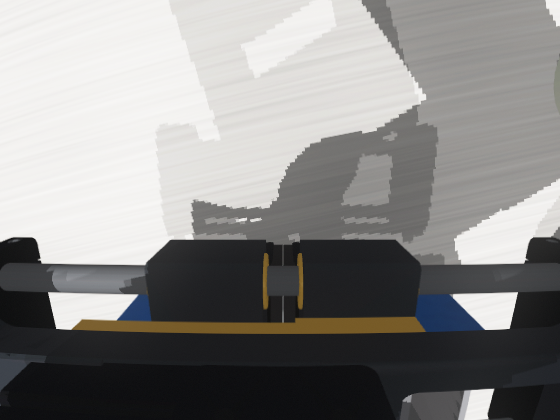

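View pics/top1.png

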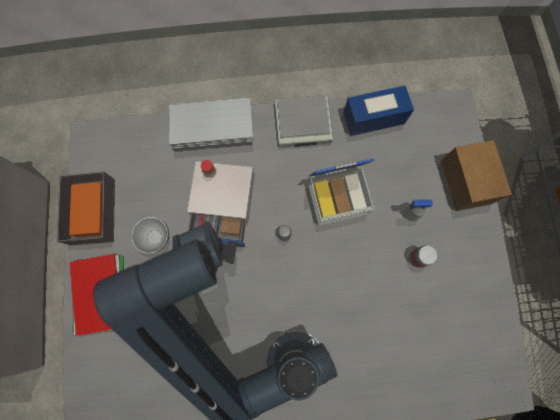

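The tool is in front of the grip bar and nothing has been disturbed. I'll push gently.

```bash
python3 -m crank '[-1,0,0,0,-0.02,-1,-8,0,0,0,-1,-8,0,0,0,-1,-8,0,0,0]'; python3 -c "
from h import *
to(.510,.250,.058)"
```

```text
clock: 2.15
ee_pos: [0.4398, 0.2618, 0.0596]
ee_rot: [0.099, 0.995, 0.002, 0.004]
contact_force: [-2.3, -0.2, -0.3]
grip_width: 0.0008
shift mm [-71.1   2.2   2.2] heading of -x -0.1978 tilt [ 0.008  0.003 -1.   ] pos [0.4398 0.2618 0.0596] F [-2.26 -0.19 -0.32] t 2.15 w 0.0007617795190693572
```

```bash
python3 -m crank '[-1,-12,0,0,0,-1,-12,0,0,0,-1,-12,0,0,0,-1,-10,0,0,0,-1,-8,0,0,0]'; python3 -c "
from h import *
to(.510,.250,.058)"
```

```text
clock: 2.65
ee_pos: [0.4981, 0.25, 0.0619]
ee_rot: [0.099, 0.995, 0.002, 0.005]
contact_force: [-1.0, 0.4, -1.4]
grip_width: 0.0002
shift mm [-11.6   2.3   4. ] heading of -x -0.1988 tilt [ 0.01   0.003 -1.   ] pos [0.4981 0.25   0.0619] F [-0.96  0.44 -1.4 ] t 2.65 w 0.0002191444240896882
```

```bash
for i in 1 2 ; do python3 -m crank '[-1,-4,0,1,0,-1,-4,0,1,0]'; done; python3 -c "
from h import *
to(.510,.250,.058)"
```

```text
clock: 2.85
ee_pos: [0.5085, 0.2481, 0.0603]
ee_rot: [0.1, 0.995, 0.003, 0.006]
contact_force: [-1.5, 0.9, 2.0]
grip_width: 0.0006
clock: 3.05
ee_pos: [0.5082, 0.2471, 0.0579]
ee_rot: [0.101, 0.995, 0.002, -0.003]
contact_force: [-8.8, 2.6, 6.3]
grip_width: 0.0004
shift mm [-1.2  3.2 -0.1] heading of -x -0.2013 tilt [-0.006  0.004 -1.   ] pos [0.5082 0.2471 0.0579] F [-8.85  2.64  6.26] t 3.05 w 0.00038274888242798553
```

The force rose to about 9 N at x=0.508, where I predicted the stop at about 0.510. I'll back away and look.

```bash
python3 -m crank '[-1,15,0,0,0,-1,30,0,0,0,-1,20,0,-20,0,-1,0,0,-40,0,-1,0,0,-40,0]';python3 -m crank '[-1,0,0,-40,0,-1,0,0,-40,0,-1,0,0,-40,0,-1,0,0,-40,0]'; python3 - <<'E'
from h import *
to(.53,-.18,.33)
from workcell import imaging
import cv2
for n in("top","scene"):
    i=imaging.snapshot(n)["color"][:,:,::-1]
    i=i[140:270,170:400] if n=="top" else i[150:320,160:420]
    cv2.imwrite(f"pics/{n}2.png",cv2.resize(i,None,fx=3,fy=3,interpolation=cv2.INTER_CUBIC))
E
```

```text
clock: 3.55
ee_pos: [0.4423, 0.2593, 0.1558]
ee_rot: [0.1, 0.995, -0.0, -0.005]
contact_force: [0.4, 0.7, -0.4]
grip_width: 0.0005
clock: 3.95
ee_pos: [0.4447, 0.2592, 0.3232]
ee_rot: [0.099, 0.995, 0.001, -0.002]
contact_force: [1.1, 0.2, -0.6]
grip_width: 0.0006
shift mm [-170.1 -413.8   -7.6] heading of -x -0.1983 tilt [-0.003  0.001 -1.   ] pos [0.4447 0.2592 0.3232] F [ 1.08  0.19 -0.63] t 3.95 w 0.0005781291780118762
```

View pics/top2.png

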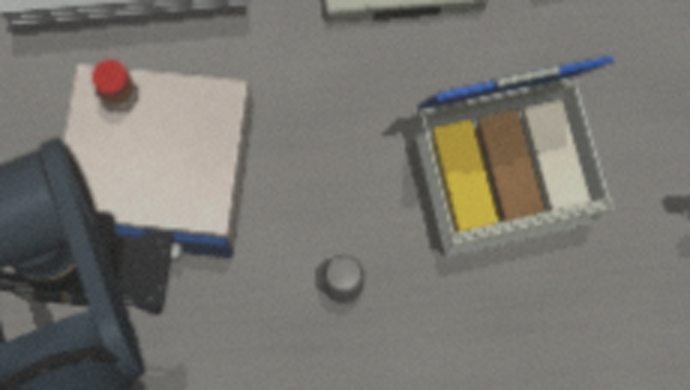

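View pics/scene2.png

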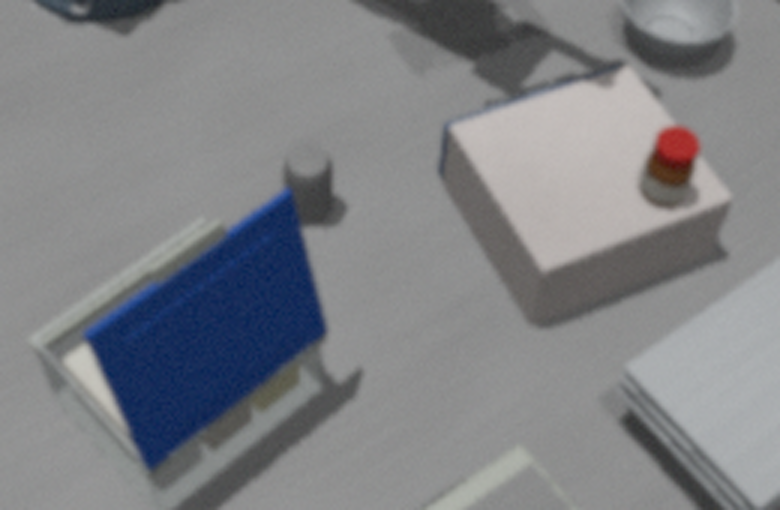

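The drawer panel now lies flush against the cabinet front, at crop (170,240), and the cabinet and jar haven't moved. Next I'll raise the tool and carry it over and behind the lid.

```bash
python3 -m crank '[-1,0,0,-25,-0.11,-1,0,0,-25,-0.11,-1,0,0,0,-0.11]'; python3 -c "
from h import *
to(.71,-.2075,.37)"
```

```text
clock: 4.35
ee_pos: [0.449, 0.2601, 0.3797]
ee_rot: [-0.072, 0.997, 0.002, 0.007]
contact_force: [1.1, 0.0, -0.4]
grip_width: 0.0002
shift mm [-190.9 -500.3   10.7] heading of -x 0.1441 tilt [ 0.015  0.006 -1.   ] pos [0.449  0.2601 0.3797] F [ 1.1   0.04 -0.37] t 4.35 w 0.00021131957063747777
```

```bash
python3 -m crank '[-1,-25,-40,0,0,-1,-25,-40,0,0,-1,-25,-40,0,0,-1,-25,-40,0,0,-1,-25,-40,0,0]'; python3 -m crank '[-1,-20,-40,0,0,-1,-20,-40,0,0,-1,-15,-40,0,0]'; python3 -c "
from h import *
to(.71,-.2075,.37)"
```

```text
clock: 4.85
ee_pos: [0.6048, 0.081, 0.3798]
ee_rot: [-0.08, 0.997, 0.003, 0.01]
contact_force: [0.5, -0.4, -0.1]
grip_width: 0.0009
clock: 5.15
ee_pos: [0.6824, -0.0344, 0.3768]
ee_rot: [-0.08, 0.997, 0.003, 0.01]
contact_force: [0.9, -0.1, 0.4]
grip_width: 0.0003
shift mm [   0.5 -175.3    6. ] heading of -x 0.1597 tilt [ 0.019  0.008 -1.   ] pos [ 0.6824 -0.0344  0.3768] F [ 0.91 -0.05  0.39] t 5.15 w 0.00027534520070350256
```

```bash
python3 -m crank '[-1,0,-40,0,0.02,-1,0,-40,0,0,-1,0,-40,0,0,-1,0,-40,0,0,-1,0,-10,0,0]';  python3 -c "
from h import *
to(.71,-.2075,.247)"
```

```text
clock: 5.65
ee_pos: [0.7103, -0.2159, 0.3669]
ee_rot: [-0.067, 0.998, 0.002, 0.008]
contact_force: [-0.2, 0.1, 0.3]
grip_width: 0.0003
shift mm [  1.2   7.9 119.9] heading of -x 0.1346 tilt [ 0.016  0.006 -1.   ] pos [ 0.7103 -0.2159  0.3669] F [-0.16  0.12  0.31] t 5.65 w 0.00030176212261420244
```

```bash
python3 -m crank '[-1,0,7,20,0,-1,0,0,25,0,-1,0,0,25,0,-1,0,0,25,0,-1,0,0,15,0]';  python3 - <<'E'
from h import *
to(.6855,-.2108,.247)
from workcell import imaging
import cv2
for n in("top","scene"):
    i=imaging.snapshot(n)["color"][:,:,::-1]
    i=i[100:270,170:430] if n=="top" else i[130:320,130:390]
    cv2.imwrite(f"pics/{n}3.png",cv2.resize(i,None,fx=3,fy=3,interpolation=cv2.INTER_CUBIC))
E
```

```text
clock: 6.15
ee_pos: [0.7131, -0.211, 0.2518]
ee_rot: [-0.065, 0.998, 0.001, 0.011]
contact_force: [1.0, -0.3, -0.1]
grip_width: 0.0005
shift mm [27.4  3.8  4.2] heading of -x 0.1309 tilt [ 0.022  0.004 -1.   ] pos [ 0.7131 -0.211   0.2518] F [ 0.96 -0.28 -0.11] t 6.15 w 0.0005025817054492511
```

View pics/scene3.png

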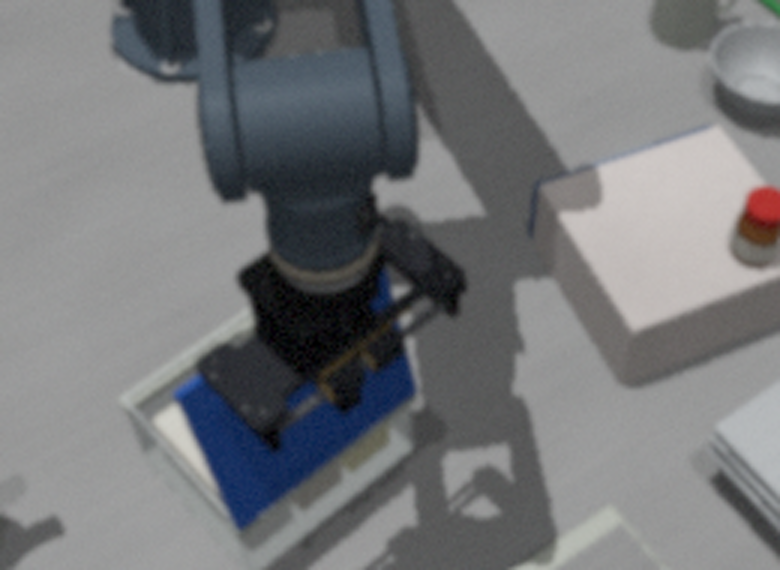

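View pics/top3.png

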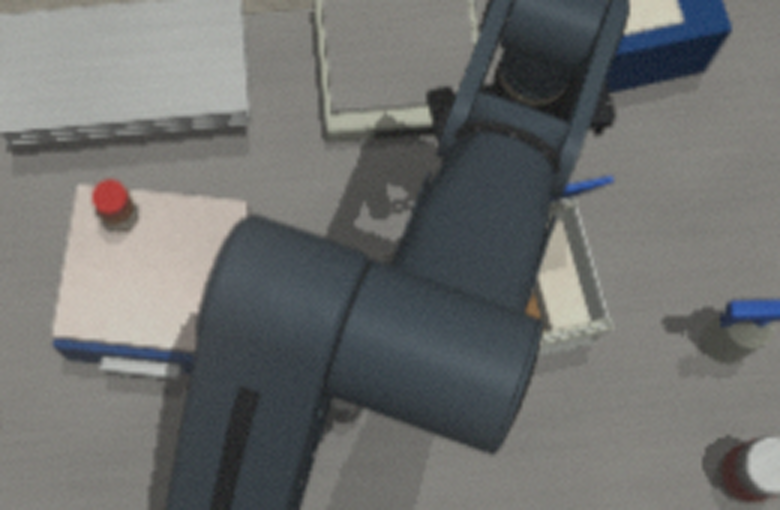

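The fingers are clear behind the lid. I'll pull forward toward contact.

```bash
cat >> h.py <<'E'
def binf():
    p=[.5924,-.2238,.1382];s=r.sense();d=s["ee_pos"][:2]-p[:2];c,n=np.cos(p[2]),np.sin(p[2])
    x,z=c*d[0]+n*d[1],s["ee_pos"][2]
    # lid angle if the front-bottom corner of the tip lies on the outer face
    X,Z=x-.0095-.085,z-.1105;rr=np.hypot(X,Z);a=np.arctan2(Z,-X)-np.arcsin(.008/rr)
    print("bin x,y,z mm",(1000*np.array([x,-n*d[0]+c*d[1],z])).round(1),"touch angle",a.round(3),"k",rr.round(3),"F",s["contact_force"].round(2),"t",s["clock"])
E
python3 -m crank '[-1,18,0,3,0,-1,15,0,2,0]';python3 -m crank '[-1,8,0,1,0,-1,8,0,1,0]'; python3 -c "
from h import *
binf()"
```

```text
clock: 6.45
ee_pos: [0.6816, -0.2138, 0.2453]
ee_rot: [-0.067, 0.998, 0.002, 0.011]
contact_force: [0.7, -1.0, -0.2]
grip_width: 0.0001
clock: 6.65
ee_pos: [0.6656, -0.2157, 0.2446]
ee_rot: [-0.067, 0.998, 0.001, 0.012]
contact_force: [0.1, -0.1, 0.2]
grip_width: 0.0005
bin x,y,z mm [ 73.6  -2.1 244.6] touch angle 1.358 k 0.136 F [ 0.05 -0.11  0.24] t 6.65
```

```bash
python3 -m crank '[-1,10,0,1,0,-1,10,0,2,0,-1,10,0,3,0]'; python3 -c "
from h import *
binf()"
```

```text
clock: 6.95
ee_pos: [0.6381, -0.2198, 0.2401]
ee_rot: [-0.068, 0.998, -0.001, 0.017]
contact_force: [2.7, 1.0, -1.2]
grip_width: 0.0006
bin x,y,z mm [ 45.8  -2.4 240.1] touch angle 1.153 k 0.138 F [ 2.73  1.04 -1.22] t 6.95
```

```bash
python3 -m crank '[-1,12,0,4,0,-1,12,0,6,0,-1,11,0,8,0,-1,11,0,9,0]'; python3 -c "
from h import *
binf()"
```

```text
clock: 7.35
ee_pos: [0.5927, -0.2264, 0.213]
ee_rot: [-0.068, 0.997, -0.002, 0.021]
contact_force: [1.1, 2.1, 0.8]
grip_width: 0.0002
bin x,y,z mm [ -0.   -2.6 213. ] touch angle 0.769 k 0.139 F [1.13 2.14 0.81] t 7.35
```

Going as planned. I'll continue down toward a≈0.2.

```bash
python3 -m crank '[-1,8,0,10,0,-1,8,0,11,0,-1,7,0,12,0,-1,6,0,12,0]'; python3 -c "
from h import *
binf()"
```

```text
clock: 7.75
ee_pos: [0.5618, -0.231, 0.1679]
ee_rot: [-0.067, 0.997, -0.003, 0.021]
contact_force: [0.9, 0.1, 0.6]
grip_width: 0.0006
bin x,y,z mm [-31.3  -3.  167.9] touch angle 0.37 k 0.138 F [0.92 0.12 0.57] t 7.75
```

```bash
python3 -m crank '[-1,5,0,11,0,-1,3,0,11,0,-1,2,0,10,0]'; python3 -c "
from h import *
binf()"; python3 -m crank '[-1,0,0,6,0,-1,0,0,6,0]';python3 -c "
from h import *
binf()"
```

```text
clock: 8.05
ee_pos: [0.5509, -0.2328, 0.135]
ee_rot: [-0.067, 0.998, -0.003, 0.021]
contact_force: [0.5, 0.2, 1.2]
grip_width: 0.0003
bin x,y,z mm [-42.3  -3.2 135. ] touch angle 0.119 k 0.139 F [0.52 0.24 1.23] t 8.05
clock: 8.25
ee_pos: [0.55, -0.2329, 0.1215]
ee_rot: [-0.067, 0.998, -0.002, 0.019]
contact_force: [-0.5, 0.2, 1.1]
grip_width: 0.0006
bin x,y,z mm [-43.3  -3.1 121.5] touch angle 0.022 k 0.138 F [-0.52  0.25  1.11] t 8.25
```

```bash
for i in 1 2 3; do python3 -m crank '[-1,0,0,3,0]';done;python3 -c "
from h import *
binf()"
```

```text
clock: 8.35
ee_pos: [0.5499, -0.2329, 0.1187]
ee_rot: [-0.067, 0.998, -0.002, 0.019]
contact_force: [-5.7, 2.0, 24.9]
grip_width: 0.0005
clock: 8.45
ee_pos: [0.5499, -0.2329, 0.1185]
ee_rot: [-0.068, 0.998, -0.002, 0.019]
contact_force: [-9.3, 4.3, 34.4]
grip_width: 0.0005
clock: 8.55
ee_pos: [0.5499, -0.233, 0.1187]
ee_rot: [-0.068, 0.997, -0.003, 0.018]
contact_force: [-5.4, 3.7, 21.5]
grip_width: 0.0004
bin x,y,z mm [-43.4  -3.2 118.7] touch angle 0.002 k 0.138 F [-5.43  3.7  21.49] t 8.55
```

The lid has hit a hard stop: 25–34 N down at z=0.1187, against an expected 0.1185. I'll lift off straight up, move back to clear the view, and check.

```bash
python3 -m crank '[-1,0,0,-10,0,-1,0,0,-25,0,-1,0,0,-40,0,-1,0,0,-40,0,-1,0,0,-40,0]'; python3 -m crank '[-1,25,40,-20,0,-1,15,40,0,0,-1,15,40,0,0,-1,15,40,0,0,-1,15,40,0,0]';python3 -m crank '[-1,15,20,0,0,-1,0,0,0,0]'; python3 - <<'E'
from h import *
binf()
from workcell import imaging
import cv2
for n in("top","scene"):
    f=imaging.snapshot(n)["color"][:,:,::-1]
    i=f[140:270,130:400] if n=="top" else f[130:320,130:420]
    cv2.imwrite(f"pics/{n}4.png",cv2.resize(i,None,fx=2.7,fy=2.7,interpolation=cv2.INTER_CUBIC))
    cv2.imwrite(f"pics/{n}4full.png",f)
E
```

```text
clock: 9.05
ee_pos: [0.5422, -0.2305, 0.2737]
ee_rot: [-0.069, 0.998, 0.001, 0.014]
contact_force: [0.1, 0.0, -0.5]
grip_width: 0.0003
clock: 9.55
ee_pos: [0.4372, -0.0484, 0.2971]
ee_rot: [-0.065, 0.997, -0.007, 0.026]
contact_force: [1.0, 1.1, 0.1]
grip_width: 0.0004
clock: 9.75
ee_pos: [0.4152, -0.0252, 0.2957]
ee_rot: [-0.068, 0.997, -0.006, 0.025]
contact_force: [0.1, -1.4, -0.3]
grip_width: 0.0007
bin x,y,z mm [-148.1  221.1  295.7] touch angle 0.626 k 0.305 F [ 0.1  -1.41 -0.25] t 9.75
```

View pics/scene4.png

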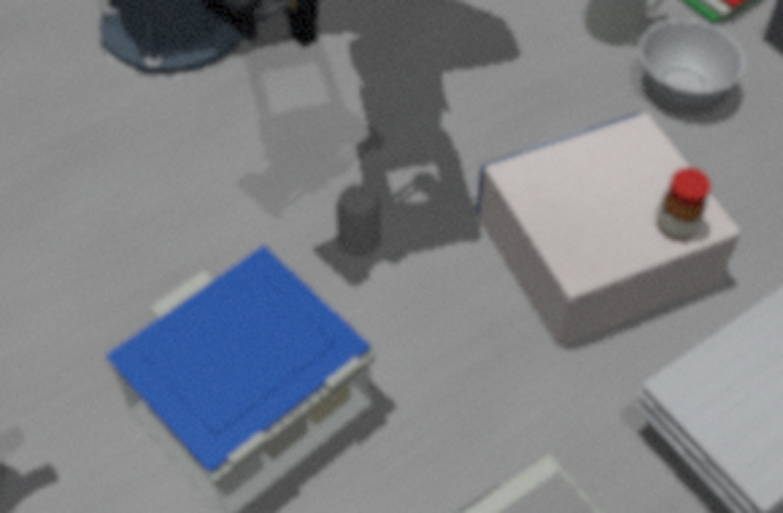

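View pics/top4.png

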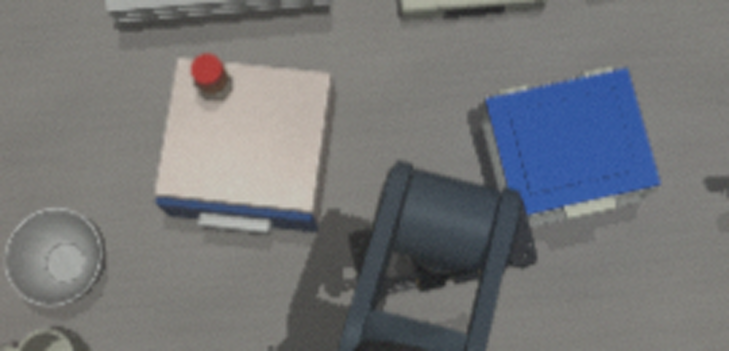

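Lid flat, drawer in, everything upright. I'll do a quick numeric refit from these pictures before handing in.

```bash
python3 - <<'E'
import fit
from fit import *
T=lambda u,v:("top",np.array([130+u/2.7,140+v/2.7]));S=lambda u,v:("scene",np.array([130+u/2.7,130+v/2.7]))
fit.cab[:]=[(T(180,58),(.2,.11,.1)),(T(330,73),(.2,-.11,.1)),(T(314,213),(0,-.11,.1)),(T(157,196),(0,.11,.1)),
(S(485,167),(0,-.11,.1)),(S(646,114),(0,.11,.1)),(S(738,234),(.2,.11,.1)),(S(569,298),(.2,-.11,.1))]
fit.drw[:]=[(T(198,225),(-.018,.05,.07)),(T(269,232),(-.018,-.05,.07)),(T(315,229),(0,-.11,.09)),(S(480,167),(0,-.11,.09))]
s=least_squares(fc,[.5,.2,0,.08],loss="soft_l1");print(s.x.round(4),s.fun.reshape(-1,2).round(1).tolist())
fit.b[:]=[];fit.lid[:]=[(T(488,100),(0,.102,.008)),(T(629,69),(0,-.102,.008)),(T(660,185),(-.172,-.102,.008)),(S(107,355),(-.172,-.102,.008)),(S(265,246),(-.172,.102,.008)),(S(372,350),(0,.102,.008)),(S(212,471),(0,-.102,.008)),(T(525,215),(-.172,.102,.008))]
s=least_squares(fb,[.6,-.15,0,.1],loss="soft_l1");print(s.x.round(4),s.fun.reshape(-1,2).round(1).tolist())
E
```

```text
[ 0.5493  0.2408 -0.1964  0.0008] [[-0.9, -0.6], [0.5, -0.4], [-0.4, -0.9], [-1.1, -0.9], [-1.3, -0.1], [-0.8, -0.8], [0.2, -0.6], [-0.9, 0.2], [-0.0, -0.2], [0.0, 0.1], [-1.0, -2.9], [-1.5, -0.9]]
[ 0.5926 -0.2262  0.1236 -0.0188] [[-1.3, -1.6], [-0.6, -1.0], [-0.3, -0.1], [-1.1, 0.1], [-0.2, -0.0], [-0.3, -1.2], [-2.0, 0.5], [-4.4, 0.3]]
```

```bash
python3 -c "
from workcell import hand_in
print(hand_in())"
```

```text
the job is handed in; nothing more can be done
None
```

The drawer is pushed fully in and the lid is shut. I handed the job in at about 10 s of the 56 s allowed; no verdict is reported.

- **Drawer:** I pushed the grip bar with the closed fingertips until the force rose to about 9 N, close to where I had predicted the stop. A refit from the last pictures puts the drawer 0.8 mm out.
- **Lid:** I pushed it down along its arc from behind until it met a hard stop at z = 0.1187 (expected 0.1185). The down force there peaked at about 34 N, firmer than needed. The refit gives −0.02 rad, flat within its error.
- **Cabinet and bin:** the refit puts both within 3 mm of where they started. It also showed the bin turned by about 0.015 rad, and one lid corner in the top view missed by about 4 px, probably because the arm hid it.
- **Loose things:** the jar, shaker and bowl look upright and unmoved in the last close-up pictures. I did not re-measure any of the loose things. The can and spray were outside those close-ups and the jug was only partly in view, but the arm never went near them.
- **Robot:** at hand-in the tool was clear of everything, at about z = 0.30.

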